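Light the inspection lamp and hold the mirror on the gear's dowel pin

ROBOT

A 6-joint arm with a two-finger parallel gripper is mounted at the origin on the work surface. World frame = base frame: x ahead of the robot, y to its left, z up, the work surface at z = 0. Lengths are in mm, angles in degrees, forces in N, time in s.
With the tool pointing down it reaches from about 200 to 875 mm from the base axis. Payload 3.4 kg.
Tool frame: the origin (TCP) lies midway between the tips of the shut fingers; the grasp point (between the pads) lies behind it (robot.pinch_z is the z of the grasp point in the tool frame, in mm); z points along the fingers, y is the direction in which the jaws open and shut (so a half turn about z gives the same grasp; the last joint's range is limited). The gripper opens to 94 mm and grips with 3 to 60 N. Pads are 16 mm wide; open, the fingers measure 119 mm over their backs; the gripper's body (75 mm by 177 mm) begins 78 mm behind the grasp point.
Start: joints at [-82.735, 15.808, 86.224, -0, 77.962, -6.933], TCP at [141.029, -557.477, 165.893] pointing down, gripper open.
Joint ranges: [-165.64, 165.64], [-43.16, 119.46], [12.63, 154.43], [-67.54, 247.53], [6.08, 155.33], [-154.97, 154.97]. Speed limits (degrees/s): [147.25, 147.25, 180, 180, 180, 180].

INTERFACE

Orientations are given as a 3x3 rotation matrix whose columns are the frame's x, y, z axes.
In Python, from plant import robot gives the robot as it stands.
- The arm moves only by the tool step_arm, never from a script. Its argument "increments" is text: rows parted by semicolons, each of 7 numbers parted by spaces: the turn, a rotation vector about the tool's x, y, z in degrees, then the shift along the tool's x, y, z in m, then the opening, from 0 (shut) to 1 (fully open). In form: rx ry rz tx ty tz grip; .... A call has 1 to 20 rows; each row is the pose to reach, as a shift and turn from the pose commanded when the call began, along the tool's axes at that moment; what a row does not reach only later rows make up. A row lasts 1/8 s, in which the tool goes at most 62.5 mm and 10.7 degrees, less where a joint would pass 70% of its speed; a pose out of reach is approached as far as the arm can. A call with a gripper value outside its range is refused whole. The fingers move at their own pace and stop on an object; "squeeze" is the grip in N (left out, the last holds). Time passes only in rows, so rows that repeat a pose let the fingers close. It gives the time, the measured TCP pose, the force and the opening at its end, in the units of the state.
- robot.get_state(): the state, without advancing time (a new reading comes with each control period).
- robot.read_camera(name): name is "scene" or "top" or "wrist"; returns the picture (400x640x3 uint8, blue, green, red); there is no depth.
- robot.get_calibration(name): a dict with "camera_matrix" (3x3 intrinsics, pixels), "view" (4x4, takes a point from world to camera coordinates); the wrist camera has in their place "hand_eye" (4x4, takes a point from camera to tool coordinates, whose origin is the TCP and whose axes are the flange's). Camera axes: x right, y down, z forward; pixel columns grow to the right and rows downward; lengths in mm; the calibration is good to about 2 mm. A picture is of the moment at which its call begins: read the wrist's pose just before it. get_calibration takes no time and is no camera call.
- robot.sign_off(): hands the job in, once; it reports no verdict.
The state is a dict: "time_s": time; "joint_pos": joint angles; "qvel": joint speeds; "joint_torque": joint torques, N m; "position": TCP position; "eef_rot": TCP orientation; "ft_force": force on the tool from outside, world axes, zero at the start; "wrist_torque": the same for the moment, N m; "width": finger opening in mm.
Only numpy, scipy, OpenCV 4.12 (cv2) and the standard library are available. Lean on these libraries where they do the work, as an engineer would, in place of code of your own. Each camera call takes 0.05 s, during which the arm holds its last target.

TASK

Wind the lamp timer's wing key clockwise, by several part turns, until it comes up against its stop. Then take the inspection mirror by its handle bar and tilt it until the dowel pin on the ring gear shows in the middle of the bench camera's view (the needle beside the mirror then points straight at the pin's tip in side view); the mirror springs back, so finish while still holding the bar steady at that angle. Do not shift the loose parts on the bench.

Things in the scene. Friction and masses are not known exactly. Their poses are not given: they have to be found in the camera images.
- timer: Clockwork lamp timer, a fixed grey box 110 x 110 mm and 55 mm tall, with a round plate and a steel wing key on top. Origin at the centre of its underside, z up.
- key (a joint): Angle of the wing key (rad): 0 run down, 3.6 at its stop; grows clockwise seen from above. Starts at 0 to 0.6 and stays where it is left (its friction beats its spring); turning takes 0.09 to 0.15 N m. At value q the wing's length lies at the timer's yaw minus q (along the timer's x axis at 0).
- key_grip (a point): Middle of the key's wing, on the key's upright axis, 94 mm above the bench. The wing is an upright flat plate 8 mm thick, 44 mm long (58 mm over its round lobes) and 30 mm tall (77 to 107 mm above the bench); pinch it across the 8 mm.
- rig: Fixed rig: grey foot and steel column (130 to 240 mm behind the mirror's pivot, -x, up to 265 mm tall) carry a camera, a lamp and a side arm (at y 56 to 68 mm, up to 182 mm tall) that holds a round 58 mm mirror. Origin on the bench under the pivot; z up; x is the camera's level line of sight, from camera to pivot. The mirror's hinge runs along y, 175 mm above the bench.
- tilt (a joint): Tilt of the mirror (rad): 0 is sprung rest, glass level facing down, bar upright above the pivot; grows, to 1.15, as the bar tips away from the camera. At t the bar's middle is 100 sin(t) mm along the rig's x from the pivot and 100 cos(t) mm above it; the reflected sight line leaves the pivot dipping 2t below the rig's +x (0.785: straight down). Spring: about 2.5 N per rad at the bar.
- mirror: Round mirror, 58 mm across in a black rim, together with its handle: a U of 10 mm round steel rod standing on its back. Origin at the pivot; y along the hinge; z from the pivot to the handle's cross bar.
- bar (a point): Middle of the handle's cross bar, which runs along the rig's y, 100 mm from the pivot, with 80 mm clear between the U's legs. Pinch the cross bar across its 10 mm from above, between the legs (it may turn between the fingers), or push it.
- needle: Thin steel needle, 120 mm long, on the mirror's hinge, 51 mm to the rig's -y side, geared to turn 2 rad for each rad of the mirror. Origin at the mirror's pivot; y is the hinge axis; its x axis (along the needle) is the camera's line of sight after reflection: the pin shows in the middle of the view when it lies on this axis.
- gear: Ring gear lying flat, fixed on the bench under and beyond the mirror: 130 mm across, bore 82 mm, 40 mm thick. Origin on the bench under its dowel pin; the gear's centre is 52 mm from it along x; z up.
- pin (a point): Tip of the dowel pin, 12 mm thick and 14 mm tall, standing on the rim of the ring gear; its tip is 54 mm above the bench. It stands in the upright plane through the rig's x axis, from 0 to 120 mm ahead of the mirror's pivot.
- bearing: Loose bearing ring, 72 mm across, 22 mm tall; bystander. Origin under its centre.
- pinion: Loose pinion, 64 mm across, 45 mm tall; bystander. Origin under its centre.
- shaft: Loose stepped shaft, 110 mm long, 38 mm thick, lying along its x; bystander. Origin under its middle.
- wrench: Loose wrench, 180 mm long, lying flat along its x; bystander. Origin under its middle.
- screwdriver: Loose screwdriver, 200 mm long, lying along its x; bystander. Origin under its middle.
- can: Loose can, 60 mm across, 85 mm tall; bystander. Origin under its centre.
- nut1: Loose hexagon nut, 22 mm across, 11 mm tall, lying inside the ring gear; bystander.
- nut2: A second such nut inside the ring gear; bystander.
Things that resemble listed ones, but are neither listed nor needed, are in the scene too. Of the things like the timer, leave any that is purple; of the rest the larger one is meant. Leave any white look-alike of the gear alone.

How it is judged (in metres and radians):
On the way, in this order (a step that is already met when the one before it is completed fails the run):
1. the timer key is wound up to its stop (value of joint key above 3.35 rad), for 0.2 s.
2. the bar is held with the pin in the middle of the camera's view (z of pin in the frame of needle between -0.012 and 0.012 m and x of pin in the frame of needle above 0.03 m and contact force between mirror and the fingers above 0.3 N), for 0.3 s.
At the end, for the whole second after the job is handed in: The key is wound to 3.35 rad or more (stop at 3.6); the fingers still bear on the mirror's handle (over 0.3 N) and hold the mirror still (under 0.1 rad/s), with the reflected line of sight passing within 12 mm above or below the pin's tip (the pin's z in the needle's frame, its x over 30 mm) (all of step 2 and value of joint key above 3.35 rad and velocity of joint tilt between -0.1 and 0.1 rad/s); the arm keeps its last pose, push and grip.
It fails at once if a loose part on the bench (bearing, pinion, shaft, wrench, screwdriver, can or nut) is shifted by more than 30 mm (distance of any of bearing, pinion, shaft, wrench, screwdriver, can, nut1, nut2 from where it was at the start of the episode above 0.03 m).
It also fails if it takes over 58 s, if anything falls off the work surface, if the arm or the gripper's body presses on something with over 40 N, if the wrist force passes 120 N, or if a joint passes its speed limit or range.

## Working session

There is one attempt and no reset: what is moved stays moved. The work goes in short steps, Python scripts to look and compute and a tool call to move; the robot and the scene stay as the last step left them, time stands still between calls to the robot, and variables do not carry over. Pictures are saved under pics/ and viewed, and the job is handed in when it is done.

Besides the shell and the picture viewer there is one more tool, called after "Request:" by a JSON object that holds its "fn" and its "kwargs", one argument or row to a line. step_arm: Moves the arm, as the interface text tells. Its arguments: {"type":"object","properties":{"increments":{"type":"string"},"squeeze":{"type":"number"}},"required":["increments"]}

```bash
ls; mkdir -p pics; python3 - <<'E'
from plant import robot
import cv2
for n in("scene","top","wrist"):
    s=robot.get_state()
    cv2.imwrite(f"pics/{n}0.png",robot.read_camera(n))
    print(n,robot.get_calibration(n))
print(robot.pinch_z,s)
E
```

```text
pics
scene {'camera_matrix': array([[487.44697416,   0.        , 317.28675357],
       [  0.        , 487.44697416, 195.29448742],
       [  0.        ,   0.        ,   1.        ]]), 'view': array([[ 6.63865861e-01,  7.47633860e-01,  1.80479779e-02,
        -2.79398746e+02],
       [ 4.60234131e-01, -3.89407666e-01, -7.97838464e-01,
        -9.75639256e+01],
       [-5.89463029e-01,  5.37964014e-01, -6.02601076e-01,
         1.84009058e+03],
       [ 0.00000000e+00,  0.00000000e+00,  0.00000000e+00,
         1.00000000e+00]])}
top {'camera_matrix': array([[432.64259769,   0.        , 316.12538874],
       [  0.        , 432.64259769, 201.59705301],
       [  0.        ,   0.        ,   1.        ]]), 'view': array([[ 2.10186889e-02, -9.99773837e-01, -3.23876979e-03,
        -2.99764100e+01],
       [-9.85621504e-01, -2.01777022e-02, -1.67759086e-01,
         4.84136610e+02],
       [ 1.67655794e-01,  6.71827720e-03, -9.85822702e-01,
         1.44283756e+03],
       [ 0.00000000e+00,  0.00000000e+00,  0.00000000e+00,
         1.00000000e+00]])}
wrist {'camera_matrix': array([[316.306
[... 593 characters left out ...]
38556e-04,
        7.79627935e+01, -6.93234677e+00]), 'qvel': array([ 0.03788169, -0.08822874, -0.17946423, -0.06186839,  0.02221825,
        0.08292918]), 'joint_torque': array([ 1.88115162e-03, -4.05455518e+01, -2.37779188e+01,  7.03806407e-02,
        2.98994780e-02, -4.90905245e-05]), 'position': array([ 140.94206335, -556.8754766 ,  165.10942699]), 'eef_rot': array([[ 9.69460316e-01,  2.45248145e-01, -2.09060276e-04],
       [ 2.45248161e-01, -9.69459015e-01,  1.59959254e-03],
       [ 1.89621735e-04, -1.60201314e-03, -9.99998699e-01]]), 'ft_force': array([ 0.85087675, -0.35028617,  0.47828675]), 'wrist_torque': array([-0.02609416,  0.03759225,  0.00262815]), 'width': 94.00877333875606}
```

View pics/scene0.png

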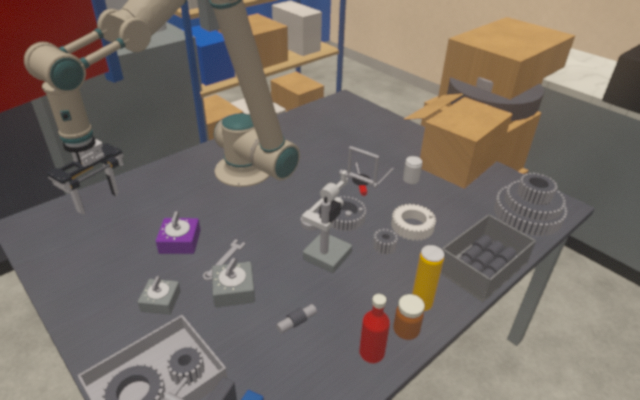

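View pics/top0.png

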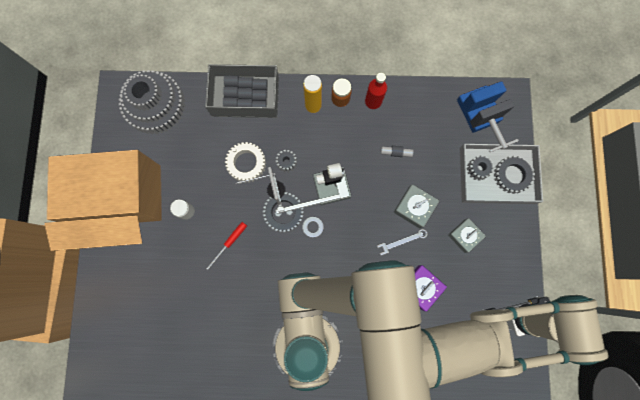

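View pics/wrist0.png

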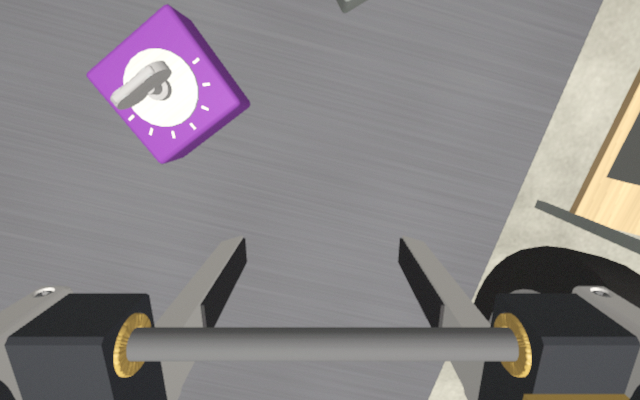

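```bash
cat > h.py <<'E'
import numpy as np,cv2
from plant import robot
def cam(n,s=None):
    c=robot.get_calibration(n);K=c["camera_matrix"]
    if "view" in c: V=c["view"]
    else:
        T=np.eye(4);T[:3,:3]=s["eef_rot"];T[:3,3]=s["position"];V=np.linalg.inv(T@c["hand_eye"])
    return K,V
def ray(cm,p):
    K,V=cm;d=np.linalg.inv(K)@[p[0],p[1],1];R=V[:3,:3];return -R.T@V[:3,3],R.T@d
def onz(cm,p,z):
    o,d=ray(cm,p);return o+d*(z-o[2])/d[2]
def proj(cm,P):
    K,V=cm;q=K@(V[:3,:3]@np.asarray(P,float)+V[:3,3]);return q[:2]/q[2]
def tri(obs):
    A=np.zeros((3,3));b=np.zeros(3)
    for cm,p in obs:
        o,d=ray(cm,p);d/=np.linalg.norm(d);M=np.eye(3)-np.outer(d,d);A+=M;b+=M@o
    return np.linalg.solve(A,b)
def shot(n,f):
    s=robot.get_state();im=robot.read_camera(n);cv2.imwrite(f"pics/{f}.png",im);return s,im
def crop(im,x0,y0,x1,y1,k,f):
    cv2.imwrite(f"pics/{f}.png",cv2.resize(im[y0:y1,x0:x1],None,fx=k,fy=k,interpolation=cv2.INTER_CUBIC))
E
python3 - <<'E'
from h import *
t=cam("top");im=cv2.imread("pics/top0.png");sc=cv2.imread("pics/scene0.png")
print("timer",onz(t,(417,205),55))
for n,p in dict(foot=(331,187),gear=(282,212),can=(180,208),bearing=(313,227),pinion=(286,159)).items(): print(n,onz(t,p,20))
crop(im,220,130,480,260,3,"c1");crop(sc,200,130,440,310,3,"c2")
E
```

```text
timer [ 477.54923987 -362.06838348   55.        ]
foot [541.04729505 -70.71549893  20.        ]
gear [449.22404499  97.66634534  20.        ]
can [455.97077808 452.42078863  20.        ]
bearing [399.25616787 -10.88822462  20.        ]
pinion [638.87432962  90.00134788  20.        ]
```

View pics/c1.png

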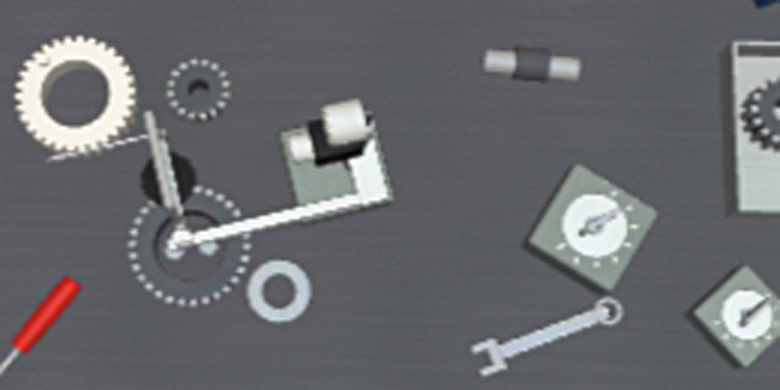

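View pics/c2.png

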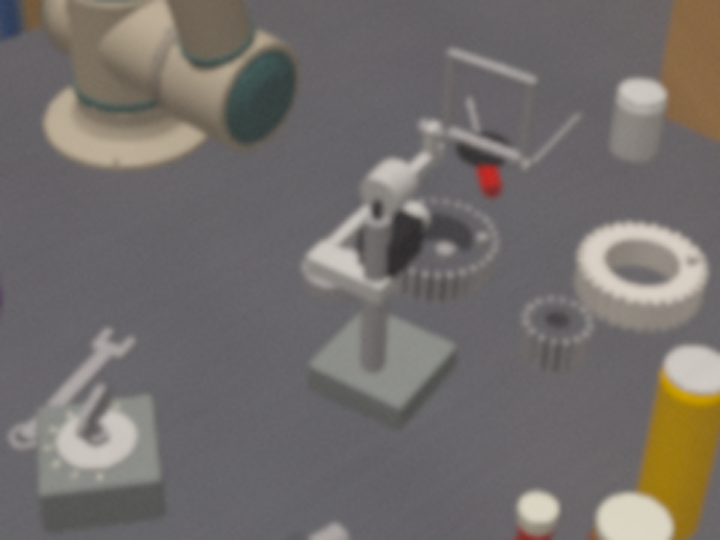

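Request:
{"fn": "step_arm", "kwargs": {
  "increments": "0 0 0 0.05 -0.015 -0.015 1;0 0 0 0.1 -0.03 -0.03 1;0 0 0 0.15 -0.045 -0.045 1;0 0 0 0.2 -0.06 -0.06 1;0 0 0 0.26 -0.077 -0.07 1;0 0 0 0.32 -0.09 -0.08 1;0 0 0 0.35 -0.1 -0.08 1;0 0 0 0.373 -0.107 -0.08 1;0 0 0 0.373 -0.107 -0.08 1"
}}

```text
time_s: 1.27
position: [477.3, -361.2, 245.3]
eef_rot: [[0.969, 0.248, -0.001], [0.248, -0.969, 0.001], [-0.001, -0.001, -1.0]]
ft_force: [-1.1, 0.3, -0.4]
width: 94.1
```

```bash
python3 - <<'E'
from h import *
s,im=shot("wrist","w1")
print(s["time_s"],s["position"],s["joint_pos"],s["eef_rot"])
E
```

```text
1.275 [ 477.26993059 -361.22800134  245.27368878] [-4.37781792e+01  1.61120142e+01  7.47266992e+01 -9.72371943e-04
  8.92146246e+01  3.18688826e+01] [[ 9.68786871e-01  2.47894192e-01 -6.83889294e-04]
 [ 2.47894619e-01 -9.68786797e-01  6.31823776e-04]
 [-5.05917474e-04 -7.81635055e-04 -9.99999567e-01]]
```

View pics/w1.png

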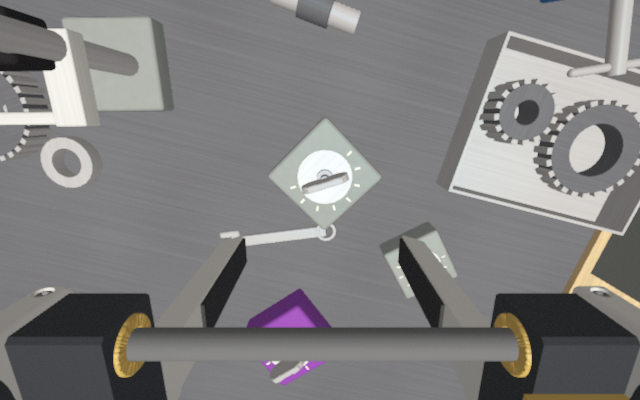

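```bash
python3 - <<'E'
from h import *
im=cv2.imread("pics/w1.png");crop(im,255,105,395,245,5,"w1c")
E
```

```text
(no output)
```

View pics/w1c.png

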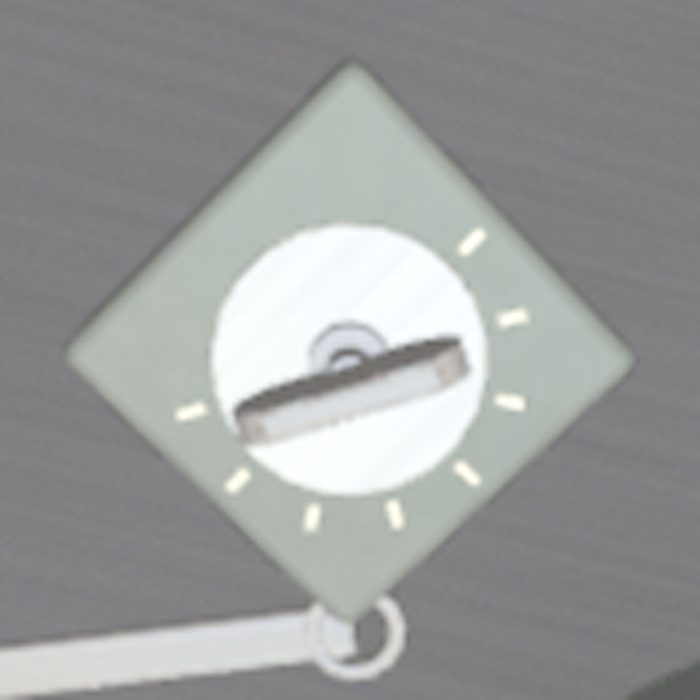

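```bash
python3 - <<'E'
from h import *
R=np.array([[ 9.68786871e-01,2.47894192e-01,-6.83889294e-04],[2.47894619e-01,-9.68786797e-01,6.31823776e-04],[-5.05917474e-04,-7.81635055e-04,-9.99999567e-01]])
P=np.array([477.26993059,-361.22800134,245.27368878])
c=cam("wrist",dict(eef_rot=R,position=P))
u=lambda x,y:(x/5+255-.4,y/5+105-.4)
C=[onz(c,u(*p),55) for p in((350,60),(632,360),(348,622),(68,355))]
for a in C: print(a)
print("centre",np.mean(C,0),[np.linalg.norm(C[i]-C[i-1]) for i in range(4)])
for i in range(4):
  d=C[i]-C[i-1];print(np.degrees(np.arctan2(d[1],d[0])))
a,b=onz(c,u(250,425),107),onz(c,u(462,358),107)
d=b-a;print(a,b,(a+b)/2,np.linalg.norm(d),np.degrees(np.arctan2(d[1],d[0])), "tool",R.T@d)
E
```

```text
[ 552.49428552 -344.23417387   55.        ]
[ 497.53193606 -434.73277385   55.        ]
[ 408.26633126 -380.99141984   55.        ]
[ 462.08632138 -291.3708496    55.        ]
centre [ 480.09471856 -362.83230429   55.        ] [np.float64(104.72884527867886), np.float64(105.88133196108832), np.float64(104.19444002690487), np.float64(104.53916943159852)]
-30.31567055728625
-121.27148912240912
148.95042929421118
59.01385014056556
[ 468.46469139 -341.78043694  107.        ] [ 495.80716182 -385.02163724  107.        ] [ 482.13592661 -363.40103709  107.        ] 51.160649841305506 -57.69382957846254 tool [ 1.57697655e+01  4.86695435e+01 -4.60200412e-02]
```

Request:
{"fn": "step_arm", "kwargs": {
  "increments": "0 0 -10 0.003 0.003 0.01 1;0 0 -20 0.003 0.003 0.02 1;0 0 -30 0.003 0.003 0.03 1;0 0 -40 0.003 0.003 0.04 1;0 0 -50 0.003 0.003 0.05 1;0 0 -60 0.003 0.003 0.06 1;0 0 -70 0.003 0.003 0.07 1;0 0 -80 0.003 0.003 0.08 1;0 0 -90 0.003 0.003 0.09 1;0 0 -100 0.003 0.003 0.09 1;0 0 -108 0.003 0.003 0.09 1;0 0 -108 0.003 0.003 0.09 1;0 0 -108 0.003 0.003 0.09 1"
}}

```text
time_s: 2.95
position: [479.3, -365.0, 155.9]
eef_rot: [[-0.53, 0.848, -0.0], [0.848, 0.53, -0.0], [-0.0, -0.0, -1.0]]
ft_force: [1.0, 0.2, -0.7]
width: 94.0
```

```bash
python3 - <<'E'
from h import *
s,im=shot("wrist","w2")
print(s["time_s"],s["position"],s["joint_pos"],s["eef_rot"])
c=cam("wrist",s)
print(proj(c,s["position"]),proj(c,[481,-363,107]))
E
```

```text
2.95 [ 479.27947163 -364.99541674  155.93043766] [-4.38932809e+01  1.84870140e+01  8.37294315e+01 -1.83762936e-02
  7.77852517e+01 -7.59125286e+01] [[-5.30261667e-01  8.47834009e-01 -2.38670496e-04]
 [ 8.47834042e-01  5.30261630e-01 -2.05363571e-04]
 [-4.75564136e-05 -3.11249400e-04 -9.99999950e-01]]
[320.91166148 228.36038649] [323.89640079 208.0291428 ]
```

View pics/w2.png

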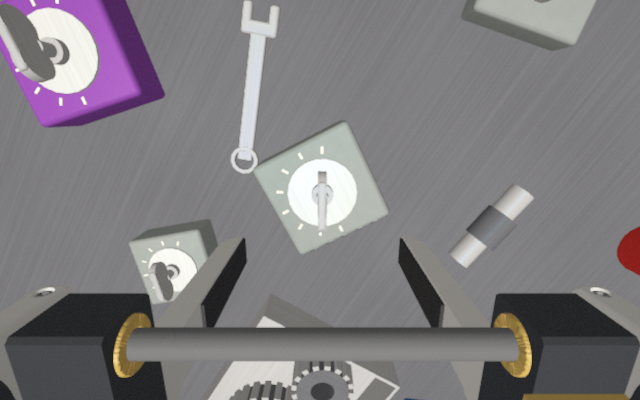

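Request:
{"fn": "step_arm", "kwargs": {
  "increments": "0 0 0 0.001 0.001 0.03 1;0 0 0 0.001 0.001 0.06 1;0 0 0 0.001 0.001 0.078 1;0 0 0 0.001 0.001 0.078 1;0 0 0 0.001 0.001 0.078 0;0 0 0 0.001 0.001 0.078 0;0 0 0 0.001 0.001 0.078 0;0 0 0 0.001 0.001 0.078 0;0 0 0 0.001 0.001 0.078 0;0 0 0 0.001 0.001 0.078 0",
  "squeeze": 50
}}

```text
time_s: 4.25
position: [480.3, -363.0, 77.9]
eef_rot: [[-0.533, 0.846, 0.0], [0.846, 0.533, -0.0], [-0.0, -0.0, -1.0]]
ft_force: [1.2, -0.1, -0.3]
width: 37.5
```

```bash
python3 - <<'E'
from h import *
s,im=shot("wrist","w3")
print(s)
E
```

```text
{'time_s': 4.25, 'joint_pos': array([-4.36992808e+01,  2.15088236e+01,  9.06579058e+01, -2.75311434e-03,
        6.78292867e+01, -7.58951486e+01]), 'qvel': array([-0.02378622,  0.1526554 ,  0.01939784, -0.04331903,  0.03518581,
        0.03508699]), 'joint_torque': array([ 8.19564484e-04, -4.43064630e+01, -2.18051559e+01,  1.89468818e-03,
        7.61168520e-02,  2.75751354e-04]), 'position': array([ 480.34035776, -363.04599759,   77.8952399 ]), 'eef_rot': array([[-5.32830589e-01,  8.46221935e-01,  1.95269672e-05],
       [ 8.46221931e-01,  5.32830589e-01, -8.02085741e-05],
       [-7.82788201e-05, -2.62134339e-05, -9.99999997e-01]]), 'ft_force': array([ 1.1751285 , -0.06786815, -0.29704494]), 'wrist_torque': array([-0.08991233, -0.11645251,  0.04902458]), 'width': 37.50653584868053}
```

View pics/w3.png

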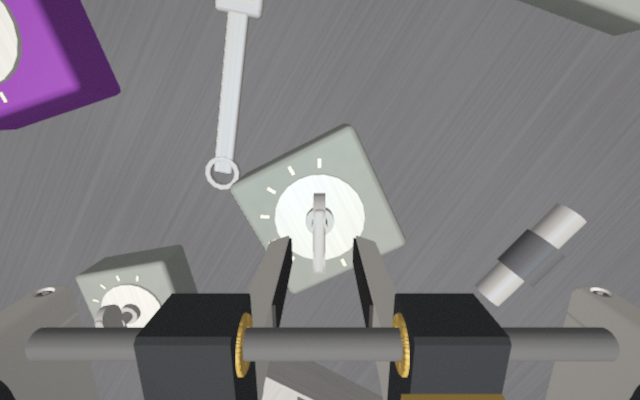

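```bash
python3 - <<'E'
from h import *
s=robot.get_state();c=cam("wrist",s);R=s["eef_rot"];P=s["position"]
for r,z in((193,77),(210,107),(213,107),(270,107),(216,77)):
    print(r,z,R.T@(onz(c,(319,r),z)-P))
im=cv2.imread("pics/w3.png");crop(im,260,160,380,290,5,"w3c")
E
```

```text
193 77 [26.48719305 -1.34902324  0.84377223]
210 107 [ 23.08525702  -1.12262753 -29.15624119]
213 107 [ 21.12076273  -1.12691313 -29.15623906]
270 107 [-18.378039   -1.2130809 -29.1561963]
216 77 [ 9.25116251 -1.38662414  0.84379088]
```

View pics/w3c.png

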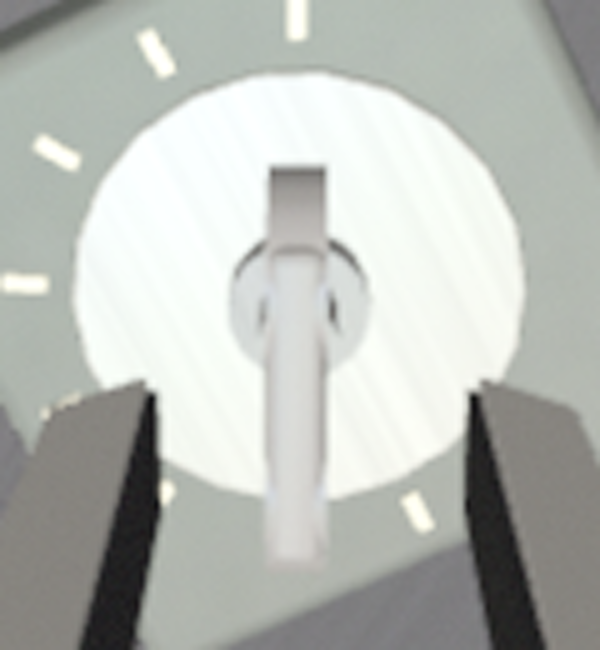

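Request:
{"fn": "step_arm", "kwargs": {
  "increments": "0 0 0 0.002 -0.001 0 0;0 0 0 0.002 -0.001 0 0;0 0 0 0.002 -0.001 0 0;0 0 0 0.002 -0.001 0 0;0 0 0 0.002 -0.001 0 0;0 0 0 0.002 -0.001 0 0",
  "squeeze": 50
}}

```text
time_s: 5.05
position: [478.4, -361.9, 77.9]
eef_rot: [[-0.533, 0.846, -0.0], [0.846, 0.533, -0.0], [-0.0, -0.0, -1.0]]
ft_force: [1.2, -0.8, -0.8]
width: 0.6
```

Request:
{"fn": "step_arm", "kwargs": {
  "increments": "0 0 8 0 0 0 0;0 0 16 0 0 0 0;0 0 24 0 0 0 0;0 0 32 0 0 0 0;0 0 40 0 0 0 0"
}}

```text
time_s: 5.68
position: [478.5, -361.9, 77.9]
eef_rot: [[0.14, 0.99, 0.0], [0.99, -0.14, -0.0], [-0.0, 0.0, -1.0]]
ft_force: [0.2, 0.2, -0.7]
width: 0.1
```

```bash
python3 - <<'E'
from h import *
s,im=shot("wrist","w4")
print(s)
E
```

```text
{'time_s': 5.675, 'joint_pos': array([-4.37438046e+01,  2.13343684e+01,  9.09459990e+01, -3.16820275e-03,
        6.77158219e+01, -3.56771980e+01]), 'qvel': array([-6.45755617e-02, -1.06725102e-02,  7.56809948e-02, -8.12416221e-02,
       -6.95280875e-02,  6.33972747e+01]), 'joint_torque': array([-4.93173327e-03, -4.40780210e+01, -2.17854327e+01,  4.52853413e-02,
        5.48120833e-02, -9.19656381e-01]), 'position': array([ 478.45739105, -361.89111284,   77.86765776]), 'eef_rot': array([[ 1.40303439e-01,  9.90108552e-01,  1.26706533e-05],
       [ 9.90108549e-01, -1.40303438e-01, -8.29505951e-05],
       [-8.03523574e-05,  2.41835759e-05, -9.99999996e-01]]), 'ft_force': array([ 0.22803782,  0.17811187, -0.7285113 ]), 'wrist_torque': array([-0.03346304, -0.03825746, -0.00546152]), 'width': 0.0784110374094679}
```

View pics/w4.png

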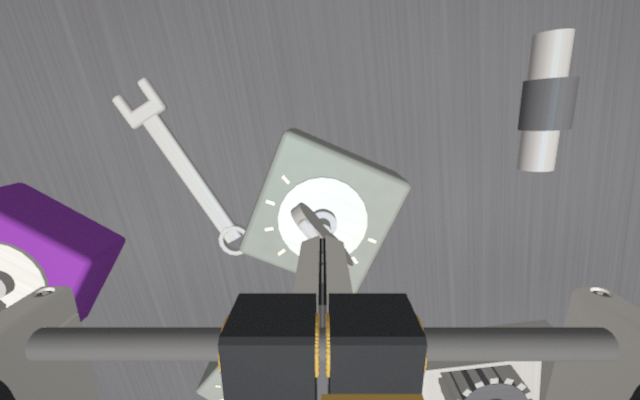

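```bash
python3 - <<'E'
from h import *
im=cv2.imread("pics/w4.png");crop(im,220,110,430,300,3.8,"w4c")
s1=dict(eef_rot=np.array([[ 9.68786871e-01,2.47894192e-01,-6.83889294e-04],[2.47894619e-01,-9.68786797e-01,6.31823776e-04],[-5.05917474e-04,-7.81635055e-04,-9.99999567e-01]]),position=np.array([477.26993059,-361.22800134,245.27368878]))
s3=dict(eef_rot=np.array([[-5.32830589e-01,  8.46221935e-01,  1.95269672e-05],[ 8.46221931e-01,  5.32830589e-01, -8.02085741e-05],[-7.82788201e-05, -2.62134339e-05, -9.99999997e-01]]),position=np.array([ 480.34035776, -363.04599759,   77.8952399 ]))
c1,c3=cam("wrist",s1),cam("wrist",s3)
# dial centre
print(tri([(c1,(324.6,176.8)),(c3,(319,216.8))]))
# corner A: w3 top(350,124), w1? list all
for p1 in((325,117),(381,177),(324.6,229),(268.5,176)):
  for p3 in((350,125),(404.5,242)):
    X=tri([(c1,p1),(c3,p3)]);e=np.hypot(*(proj(c1,X)-p1))
    if e<8: print(p1,p3,X,e)
E
```

```text
[ 478.51627735 -364.5771817    49.12084239]
(325, 117) (404.5, 242) [ 552.73067294 -345.88331493   45.76137946] 0.23933682227156003
(268.5, 176) (350, 125) [ 459.88555527 -290.73777453   43.47130916] 0.7855517268608079
(268.5, 176) (404.5, 242) [ 490.32750897 -312.63008499  184.92062278] 5.234300698112748
```

View pics/w4c.png

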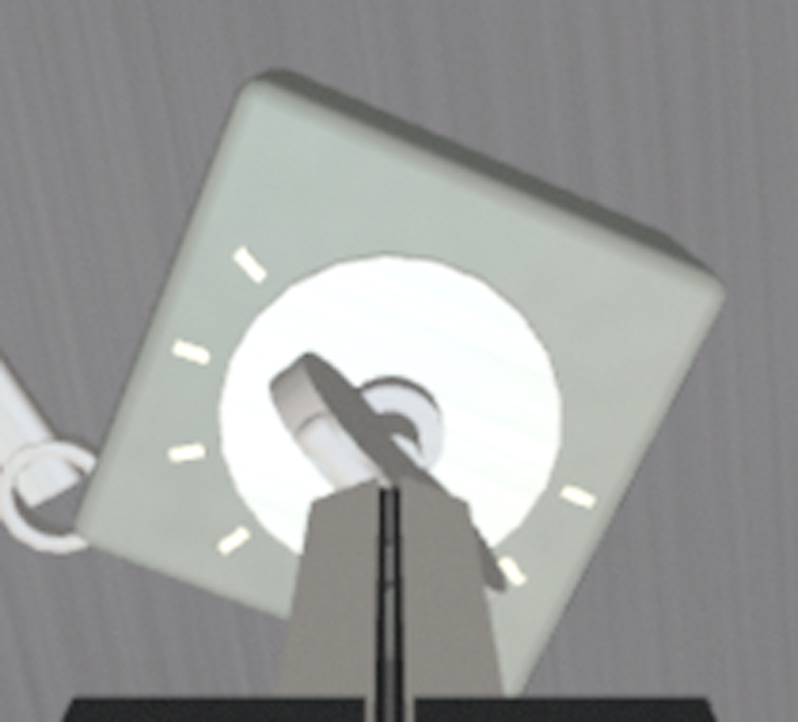

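```bash
python3 - <<'E'
from h import *
s,im=shot("scene","s4");c=cam("scene")
P=s["position"];print(P,proj(c,P),proj(c,P+[0,0,19]),proj(c,[480,-363,107]),proj(c,[480,-363,55]),s["width"])
u=proj(c,P).astype(int)
crop(im,u[0]-70,u[1]-60,u[0]+70,u[1]+60,5,"s4c");print(u)
E
```

```text
[ 478.49852385 -361.89588788   77.88217979] [231.78825622 269.88632968] [231.16620355 264.87842449] [230.7962765  262.67301776] [232.4916882 276.3038976] 0.4694259011818336
[231 269]
```

View pics/s4c.png

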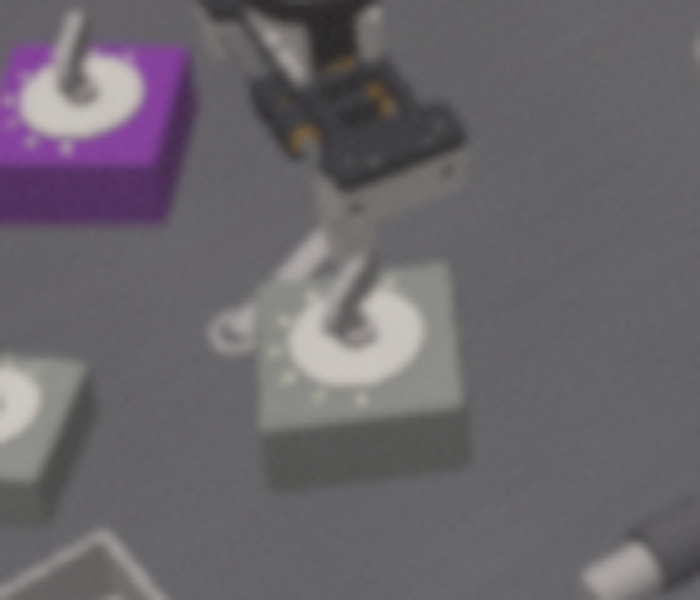

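Request:
{"fn": "step_arm", "kwargs": {
  "increments": "0 0 -10 0 0 -0.02 0.2;0 0 -20 0 0 -0.04 0.2;0 0 -30 0 0 -0.06 0.2;0 0 -40 0 0 -0.08 0.2;0 0 -40 0 0 -0.08 0.2"
}}

```text
time_s: 6.4
position: [479.3, -362.8, 159.4]
eef_rot: [[-0.533, 0.846, 0.003], [0.846, 0.533, -0.003], [-0.004, 0.001, -1.0]]
ft_force: [0.4, 0.6, -0.5]
width: 19.0
```

```bash
python3 - <<'E'
from h import *
s,im=shot("scene","s5");c=cam("scene")
P=s["position"];print(P,s["eef_rot"],s["width"],s["ft_force"])
for k in(0,20,40):print(k,proj(c,P+[0,0,k]))
u=proj(c,P).astype(int)
crop(im,u[0]-50,u[1]-50,u[0]+50,u[1]+50,6,"s5c");print(u)
s,im=shot("wrist","w5");crop(im,170,100,470,320,2.6,"w5c")
E
```

```text
[ 479.33424331 -362.75229715  159.42888879] [[-5.32732612e-01  8.46279599e-01  2.60862668e-03]
 [ 8.46276026e-01  5.32738359e-01 -2.59395261e-03]
 [-3.58492467e-03  8.25735075e-04 -9.99993233e-01]] 19.00962920885352 [ 0.40045977  0.58482852 -0.53623554]
0 [228.93970537 248.06940821]
20 [228.231076   242.37522762]
40 [227.50869635 236.57055686]
[228 248]
```

View pics/s5c.png

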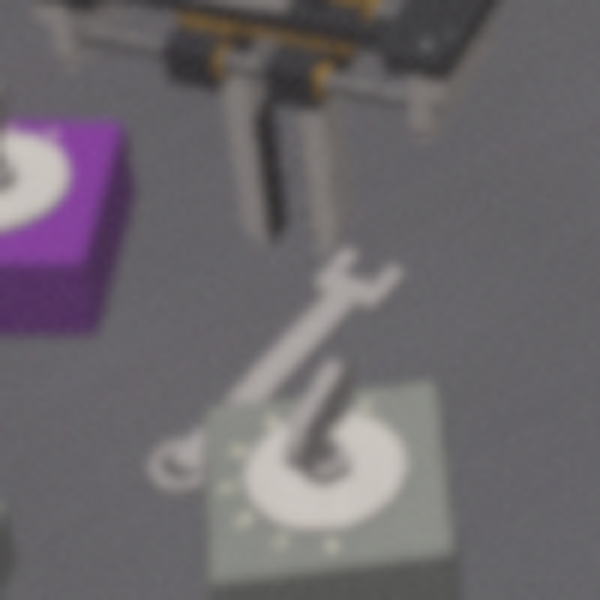

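View pics/w5c.png

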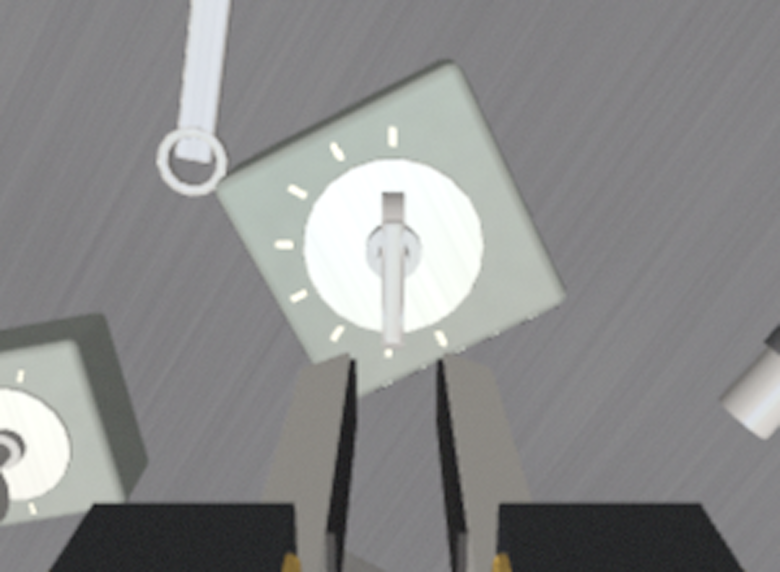

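Request:
{"fn": "step_arm", "kwargs": {
  "increments": "0 0 0 0 0 0.03 0.5;0 0 0 0 0 0.06 0.5;0 0 0 0 0 0.08 0.5;0 0 0 0 0 0.09 0.5;0 0 0 0 0 0.1 0.5;0 0 0 0 0 0.1 0.5"
}}

```text
time_s: 7.25
position: [478.1, -361.6, 57.3]
eef_rot: [[-0.533, 0.846, -0.001], [0.846, 0.533, 0.001], [0.001, -0.0, -1.0]]
ft_force: [0.1, 0.6, 0.1]
width: 46.9
```

```bash
python3 - <<'E'
from h import *
s,im=shot("wrist","w6");crop(im,170,100,470,320,2.6,"w6c")
print(s["position"],s["width"],s["ft_force"])
s,im=shot("scene","s6");crop(im,180,210,280,310,6,"s6c")
E
```

```text
[ 478.14499938 -361.64236894   57.2863488 ] 46.859021589144106 [0.08067071 0.56502212 0.09679216]
```

View pics/w6c.png

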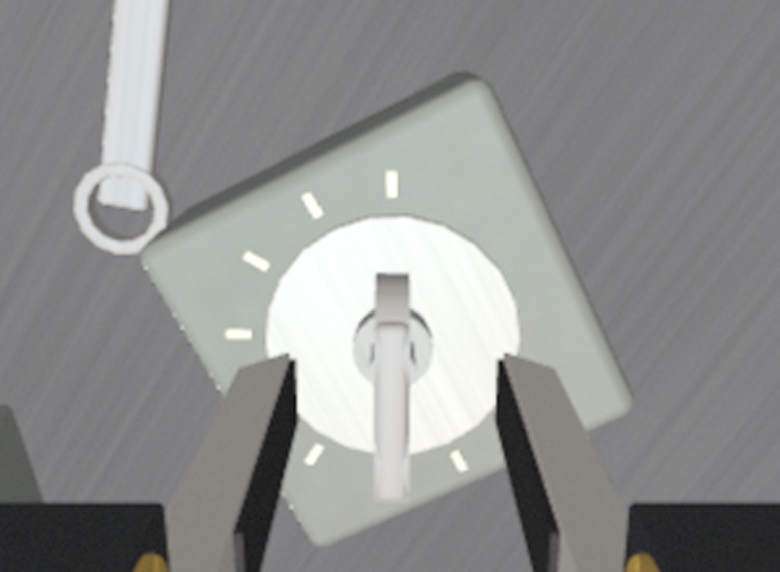

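View pics/s6c.png

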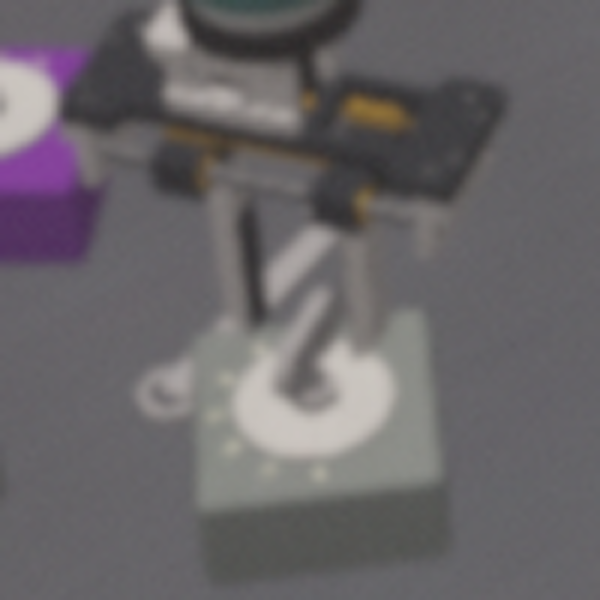

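Request:
{"fn": "step_arm", "kwargs": {
  "increments": "0 0 0 -0.002 -0.002 0.008 0.5;0 0 0 -0.002 -0.002 0.014 0.5;0 0 0 -0.002 -0.002 0.014 0;0 0 0 -0.002 -0.002 0.014 0;0 0 0 -0.002 -0.002 0.014 0;0 0 0 -0.002 -0.002 0.014 0;0 0 0 -0.002 -0.002 0.014 0;0 0 0 -0.002 -0.002 0.014 0",
  "squeeze": 50
}}

```text
time_s: 8.35
position: [478.6, -364.3, 44.1]
eef_rot: [[-0.533, 0.846, 0.001], [0.846, 0.533, 0.0], [-0.0, 0.001, -1.0]]
ft_force: [2.6, 2.1, 0.4]
width: 8.0
```

```bash
python3 - <<'E'
from h import *
s,im=shot("wrist","w7");crop(im,170,100,470,320,2.6,"w7c")
print(s["position"],s["width"],s["ft_force"],s["wrist_torque"],s["joint_pos"],s["eef_rot"])
E
```

```text
[ 478.61678708 -364.31160187   44.07008928] 8.011210331415521 [2.55583038 2.1103883  0.40084762] [ 0.27767703 -0.62885557 -0.02745225] [-4.39550575e+01  2.31110603e+01  9.33907992e+01  8.08536227e-02
  6.34515058e+01 -7.61686270e+01] [[-5.32543003e-01  8.46401684e-01  1.46241872e-03]
 [ 8.46402807e-01  5.32543116e-01  3.43537858e-04]
 [-4.88030002e-04  1.42074399e-03 -9.99998872e-01]]
```

View pics/w7c.png

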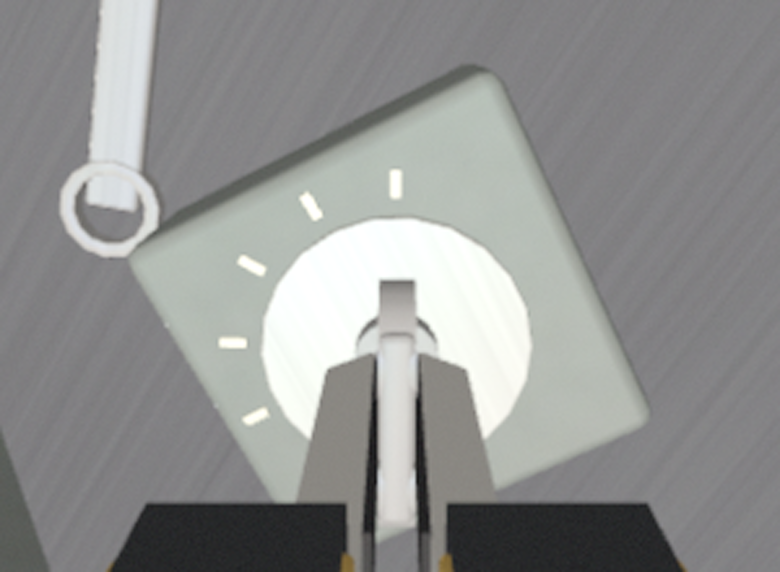

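Request:
{"fn": "step_arm", "kwargs": {
  "increments": "0 0 7 0 0 0 0;0 0 14 0 0 0 0;0 0 21 0 0 0 0;0 0 28 0 0 0 0;0 0 35 0 0 0 0;0 0 40 0 0 0 0"
}}

```text
time_s: 9.15
position: [478.3, -364.4, 44.1]
eef_rot: [[0.138, 0.99, 0.001], [0.99, -0.138, 0.0], [0.0, 0.001, -1.0]]
ft_force: [1.6, 1.7, 0.9]
width: 7.3
```

```bash
python3 - <<'E'
from h import *
s,im=shot("wrist","w8");crop(im,170,100,470,320,2.6,"w8c")
print(s["position"],s["width"],s["ft_force"],s["wrist_torque"],s["joint_pos"],s["eef_rot"])
E
```

```text
[ 478.2606125  -364.4054785    44.07049188] 7.284587034456345 [1.63367355 1.70845966 0.85767168] [ 0.28681106 -0.43850324  0.14402873] [-4.39568364e+01  2.31076815e+01  9.33964385e+01  3.67133822e-02
  6.34691781e+01 -3.60229131e+01] [[ 1.38314247e-01  9.90388121e-01  7.33472704e-04]
 [ 9.90388375e-01 -1.38314349e-01  8.91521064e-05]
 [ 1.89744986e-04  7.14091833e-04 -9.99999727e-01]]
```

View pics/w8c.png

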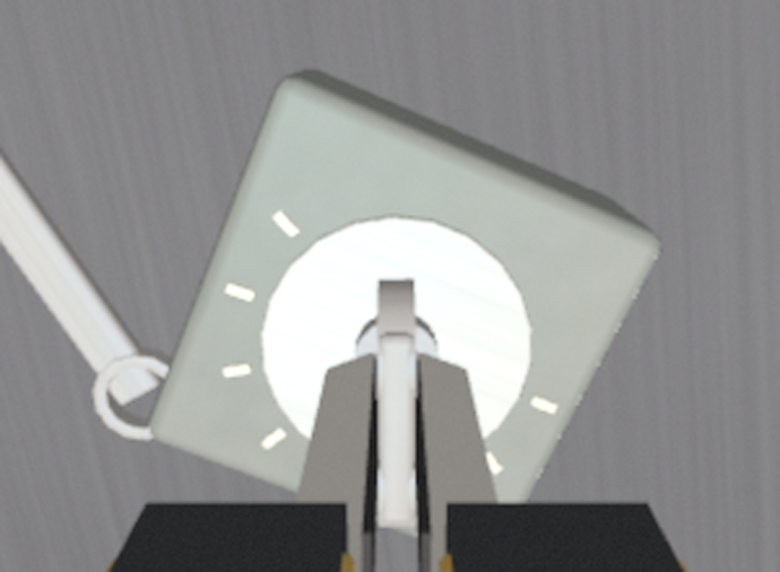

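Request:
{"fn": "step_arm", "kwargs": {
  "increments": "0 0 8 0 0 0 0;0 0 16 0 0 0 0;0 0 24 0 0 0 0;0 0 32 0 0 0 0;0 0 40 0 0 0 0;0 0 48 0 0 0 0;0 0 56 0 0 0 0;0 0 64 0 0 0 0;0 0 72 0 0 0 0;0 0 80 0 0 0 0;0 0 88 0 0 0 0;0 0 96 0 0 0 0;0 0 104 0 0 0 0;0 0 112 0 0 0 0;0 0 120 0 0 0 0;0 0 125 0 0 0 0;0 0 125 0 0 0 0"
}}

```text
time_s: 11.32
position: [477.9, -363.6, 44.1]
eef_rot: [[0.735, -0.678, 0.0], [-0.678, -0.735, 0.002], [-0.001, -0.001, -1.0]]
ft_force: [2.5, 3.3, 2.6]
width: 7.4
```

```bash
python3 - <<'E'
from h import *
s=robot.get_state()
print(s["position"],s["width"],s["ft_force"],s["wrist_torque"],s["joint_pos"])
E
```

```text
[ 477.92977404 -363.60272324   44.05715341] 7.385075902185273 [2.51557258 3.31208415 2.58620155] [ 0.84980021 -0.36360275 -0.05665917] [-4.39514208e+01  2.30959846e+01  9.34186506e+01  8.01353899e-02
  6.35421176e+01  8.87186242e+01]
```

Request:
{"fn": "step_arm", "kwargs": {
  "increments": "0 0 5 0 0 0 0;0 0 10 0 0 0 0;0 0 10 0 0 0 0"
}}

```text
time_s: 11.7
position: [478.0, -363.6, 44.1]
eef_rot: [[0.606, -0.795, 0.0], [-0.795, -0.606, 0.002], [-0.001, -0.001, -1.0]]
ft_force: [2.1, 4.6, 3.0]
width: 7.4
```

```bash
python3 - <<'E'
from h import *
s=robot.get_state()
print(s["position"],s["width"],s["ft_force"],s["wrist_torque"],s["joint_pos"])
E
```

```text
[ 478.02077775 -363.55842061   44.06138445] 7.359162702766705 [2.13918077 4.59048865 2.97786958] [ 0.96981821 -0.39875371 -0.06952792] [-4.39496941e+01  2.30952786e+01  9.34191725e+01  9.16136634e-02
  6.35365464e+01  9.86860390e+01]
```

Request:
{"fn": "step_arm", "kwargs": {
  "increments": "0 0 4 0 0 0 0;0 0 8 0 0 0 0;0 0 8 0 0 0 0"
}}

```text
time_s: 12.08
position: [478.0, -363.6, 44.1]
eef_rot: [[0.492, -0.871, 0.0], [-0.871, -0.492, 0.001], [-0.001, -0.001, -1.0]]
ft_force: [1.8, 3.8, 3.3]
width: 7.5
```

```bash
python3 - <<'E'
from h import *
s,im=shot("wrist","w9");crop(im,170,100,470,320,2.6,"w9c")
print(s["position"],s["width"],s["ft_force"],s["wrist_torque"],s["joint_pos"],s["eef_rot"])
E
```

```text
[ 477.98951376 -363.56461567   44.05140798] 7.50214925220151 [1.76463856 3.80192419 3.29753496] [ 1.08922048 -0.51450758  0.6666577 ] [-4.39365000e+01  2.30954479e+01  9.34204838e+01  6.72737276e-02
  6.35347277e+01  1.06577499e+02] [[ 4.91754980e-01 -8.70733617e-01  9.28154277e-05]
 [-8.70732865e-01 -4.91754410e-01  1.37021095e-03]
 [-1.14744634e-03 -7.54625502e-04 -9.99999057e-01]]
```

View pics/w9c.png

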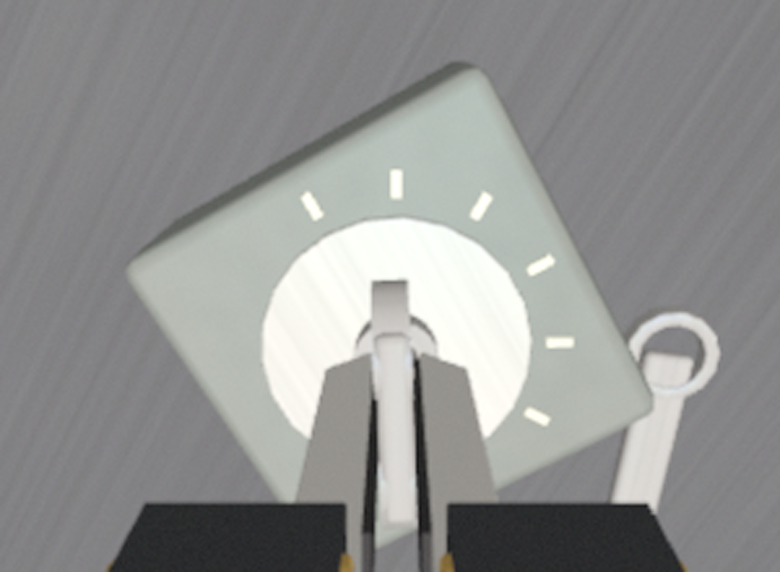

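Request:
{"fn": "step_arm", "kwargs": {
  "increments": "0 0 0 0 0 0 0.6;0 0 0 0 0 0 0.6;0 0 0 0 0 0 0.6;0 0 0 0 0 0 0.6;0 0 0 0 0 -0.06 0.6;0 0 0 0 0 -0.12 0.6;0 0 0 0 0 -0.18 0.6;0 0 0 0 0 -0.24 0.6;0 0 0 0 0 -0.3 0.6;0 0 0 0 0 -0.3 0.6"
}}

```text
time_s: 13.38
position: [479.4, -366.4, 349.7]
eef_rot: [[0.488, -0.873, 0.008], [-0.873, -0.488, -0.008], [0.011, -0.003, -1.0]]
ft_force: [0.0, 0.4, -0.6]
width: 56.3
```

```bash
python3 - <<'E'
from h import *
s,im=shot("wrist","w10");crop(im,250,80,390,260,3.5,"w10c")
print(s["time_s"],s["position"],s["joint_pos"],s["eef_rot"])
t=cam("top")
for p in((269.3,167.3),(280,205)): print(onz(t,p,275))
for p in((331,187),): print(onz(t,p,25))
E
```

```text
13.375 [ 479.40567339 -366.43358347  349.74182556] [-4.39830193e+01  1.57209440e+01  6.11670821e+01 -1.97539396e-02
  1.02448260e+02  1.06810660e+02] [[ 0.48784408 -0.87289319  0.00810122]
 [-0.87285911 -0.48790194 -0.00828651]
 [ 0.01118584 -0.0030287  -0.99993285]]
[543.626644   117.35385958 275.        ]
[432.77575933  82.19175465 275.        ]
[540.01884481 -70.57791497  25.        ]
```

View pics/w10.png

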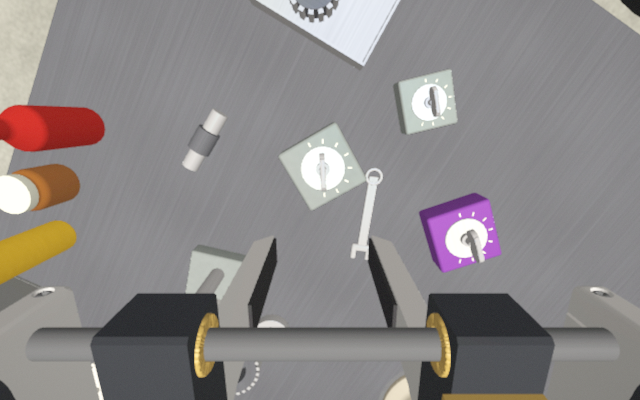

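View pics/w10c.png

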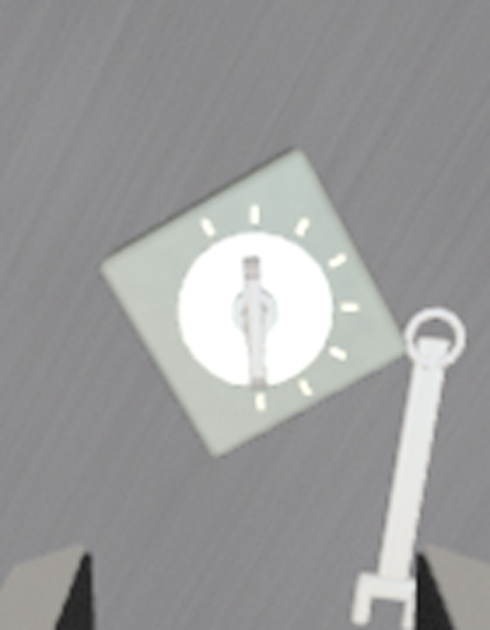

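```bash
python3 - <<'E'
from h import *
c=cam("scene");t=cam("top")
print(proj(c,(474,143,54)),proj(t,(474,143,54)),proj(c,(488,100,275)),proj(c,(488,100,175)))
print("scene px 361,209 ->",onz(c,(361,209.3),54))
s={"eef_rot":np.array([[ 0.48784408,-0.87289319,0.00810122],[-0.87285911,-0.48790194,-0.00828651],[0.01118584,-0.0030287,-0.99993285]])}
P=np.array([479.4,-366.4,349.7])
R=s["eef_rot"]
for Q in((488,100,400),(520,40,400)): print(R.T@(np.array(Q)-P))
E
```

```text
[360.76318172 201.92057131] [268.10721833 203.07083484] [359.34599649 150.85923318] [357.07101165 178.55698937]
scene px 361,209 -> [501.74498512 115.68220787  54.        ]
[-402.34338206 -235.21668986  -54.09178013]
[-334.3608249  -233.87515554  -53.33535049]
```

Request:
{"fn": "step_arm", "kwargs": {
  "increments": "0 0 -8 -0.05 -0.024 -0.015 0.6;0 0 -16 -0.1 -0.048 -0.03 0.6;0 0 -24 -0.15 -0.072 -0.045 0.6;0 0 -32 -0.2 -0.096 -0.055 0.6;0 0 -40 -0.25 -0.12 -0.055 0.6;0 0 -48 -0.3 -0.144 -0.055 0.6;0 0 -56 -0.35 -0.168 -0.055 0.6;0 0 -64 -0.4 -0.192 -0.055 0.6;0 0 -72 -0.45 -0.22 -0.055 0.6;0 0 -78 -0.49 -0.241 -0.055 0.6;0 0 -78 -0.49 -0.241 -0.055 0.6;0 0 -78 -0.49 -0.241 -0.055 0.6"
}}

```text
time_s: 14.92
position: [448.7, 180.0, 397.4]
eef_rot: [[0.955, 0.295, -0.003], [0.295, -0.955, -0.002], [-0.003, 0.001, -1.0]]
ft_force: [0.7, -0.3, 0.0]
width: 56.7
```

```bash
python3 - <<'E'
from h import *
import pickle
s,im=shot("wrist","w11");pickle.dump(s,open("s11.pkl","wb"))
print(s["time_s"],s["position"],s["joint_pos"],s["eef_rot"])
E
```

```text
14.925 [448.73773086 179.98423056 397.40761882] [ 1.36587298e+01  5.39397531e+00  6.78414837e+01 -6.54704079e-02
  1.06933773e+02  8.64783228e+01] [[ 9.55473270e-01  2.95066107e-01 -2.61215823e-03]
 [ 2.95062265e-01 -9.55476406e-01 -1.75972650e-03]
 [-3.01509120e-03  9.10622315e-04 -9.99995040e-01]]
```

View pics/w11.png

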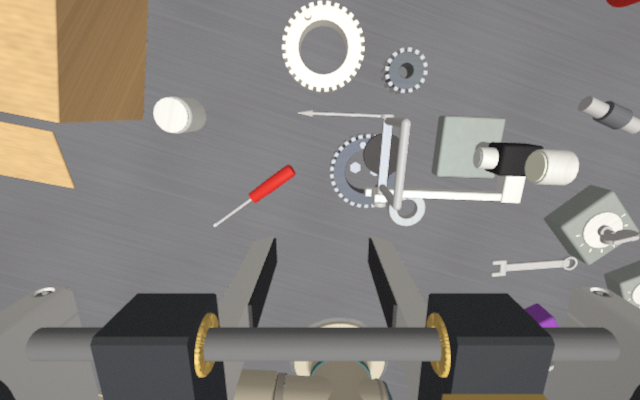

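```bash
python3 - <<'E'
from h import *
im=cv2.imread("pics/w11.png");crop(im,290,90,450,230,5,"w11c")
E
```

```text
(no output)
```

View pics/w11c.png

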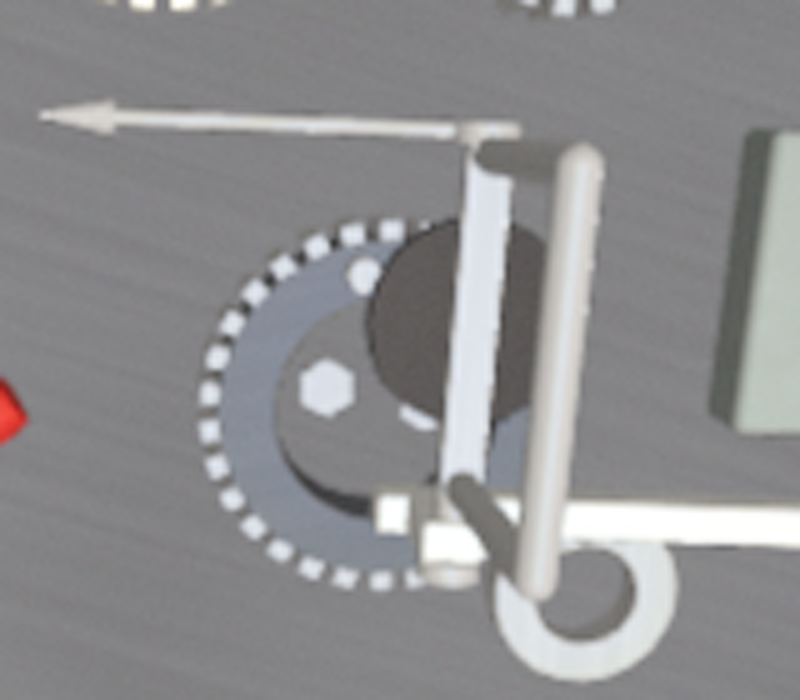

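```bash
python3 - <<'E'
from h import *
import pickle
s=pickle.load(open("s11.pkl","rb"));w=cam("wrist",s);t=cam("top");c=cam("scene")
u=lambda x,y:(x/5+290-.4,y/5+90-.4)
a,b=onz(w,u(580,155),275),onz(w,u(538,590),275)
print("bar ends w",a,b,(a+b)/2,np.linalg.norm(a-b));d=a-b;print(np.degrees(np.arctan2(d[1],d[0])))
m=u(559,372)
print("bar tri t+c",tri([(t,(274.65,186.15)),(c,(364,152))]))
print("bar tri t+w",tri([(t,(274.65,186.15)),(w,m)]), "c+w",tri([(c,(364,152)),(w,m)]))
print("pin w z54",onz(w,u(365,275),54),"z47",onz(w,u(365,275),44))
print("pin c+w",tri([(c,(361,209.3)),(w,u(365,275))]))
n0,n1=onz(w,u(490,132),175),onz(w,u(40,115),175);print("needle",n0,n1,np.linalg.norm(n1-n0),np.degrees(np.arctan2(*(n1-n0)[[1,0]])))
h0,h1=onz(w,u(485,160),175),onz(w,u(462,480),175);print("hinge",h0,h1)
print("mirror",onz(w,u(457,320),175))
g=[onz(w,u(*p),40) for p in((200,400),(380,590))];print(g)
P=s["position"];print("TCP px",proj(w,P),proj(w,P+[0,0,36]))
E
```

```text
bar ends w [544.51632023 119.30338906 275.        ] [453.51585729  93.72129662 275.        ] [499.01608876 106.51234284 275.        ] 94.52792025749457
15.701759822448505
bar tri t+c [493.35115654 105.22331496 270.18745177]
bar tri t+w [496.18402827 100.83537418 246.72977408] c+w [500.73456451 106.79838464 274.36995801]
pin w z54 [495.63705532 120.80403876  54.        ] z47 [495.07614948 119.30745405  44.        ]
pin c+w [496.15958636 120.56617878  48.39113688]
needle [548.07647501 119.39037469 175.        ] [516.64350096 235.80521479 175.        ] 120.58377524931338 105.11001881713955
hinge [540.86343225 118.12775595 175.        ] [456.10946264  93.49690614 175.        ]
mirror [498.32930391 110.52298303 175.        ]
[array([434.15942262, 161.61732567,  40.        ]), array([384.90776309,  74.30008474,  40.        ])]
TCP px [322.79619825 228.74666074] [322.91581423 249.20734278]
```

Request:
{"fn": "step_arm", "kwargs": {
  "increments": "0 0 1 0.013 0.043 0 0.6;0 0 2 0.027 0.085 0 0.6;0 0 2 0.027 0.085 0.04 0.6;0 0 2 0.027 0.085 0.08 0.6;0 0 2 0.027 0.085 0.11 0.6;0 0 2 0.027 0.085 0.11 0.6"
}}

```text
time_s: 15.72
position: [498.3, 105.6, 286.6]
eef_rot: [[0.966, 0.259, -0.005], [0.259, -0.966, -0.001], [-0.006, -0.001, -1.0]]
ft_force: [-0.1, -0.9, 0.2]
width: 56.6
```

```bash
python3 - <<'E'
from h import *
s,im=shot("wrist","w12")
print(s["time_s"],s["position"],s["eef_rot"],s["width"])
w=cam("wrist",s);print(proj(w,(499,106.3,275)),proj(w,s["position"]+[0,0,36]))
s,im=shot("scene","s12");crop(im,290,90,430,240,4,"s12c")
E
```

```text
15.725 [498.34581604 105.63916539 286.61154776] [[ 9.65776764e-01  2.59317479e-01 -5.44858574e-03]
 [ 2.59316323e-01 -9.65791996e-01 -9.29766324e-04]
 [-5.50330516e-03 -5.14960511e-04 -9.99984724e-01]] 56.582064253966074
[322.2076773  222.33796353] [322.86759037 249.30735161]
```

View pics/w12.png

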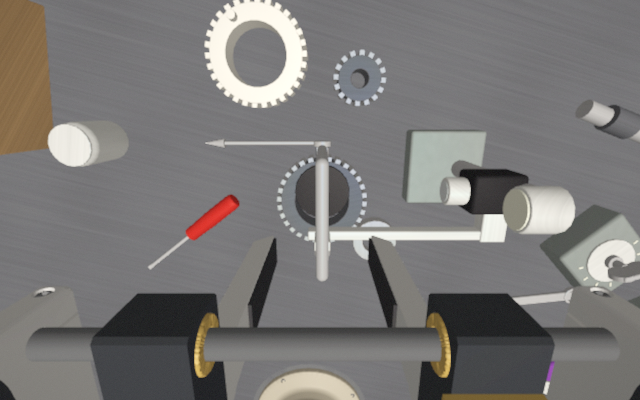

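View pics/s12c.png

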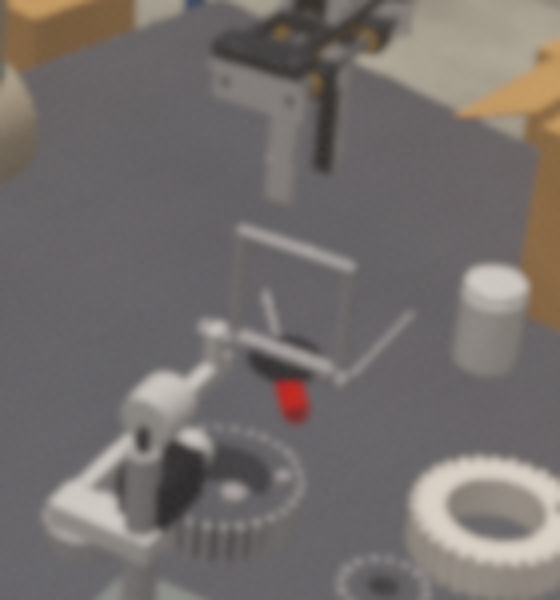

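Request:
{"fn": "step_arm", "kwargs": {
  "increments": "0 0 0 0.006 0 0.03 0.6;0 0 0 0.006 0 0.05 0.6;0 0 0 0.006 0 0.064 0.6;0 0 0 0.006 0 0.064 0.6"
}}

```text
time_s: 16.32
position: [506.0, 108.8, 225.0]
eef_rot: [[0.965, 0.262, 0.0], [0.262, -0.965, -0.0], [0.0, 0.0, -1.0]]
ft_force: [0.2, 0.2, -0.2]
width: 56.4
```

```bash
python3 - <<'E'
from h import *
s,im=shot("wrist","w13")
print(s["time_s"],s["position"],s["ft_force"],s["width"])
s,im=shot("scene","s13");crop(im,290,90,430,240,4,"s13c")
E
```

```text
16.325 [505.96904229 108.82815036 225.04770089] [ 0.22134757  0.19404874 -0.17418311] 56.39298819324783
```

View pics/w13.png

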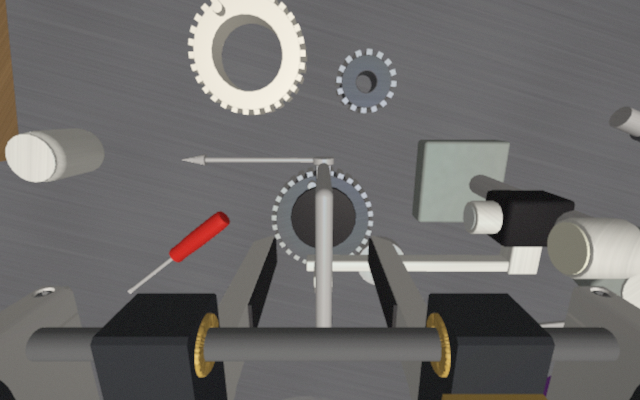

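View pics/s13c.png

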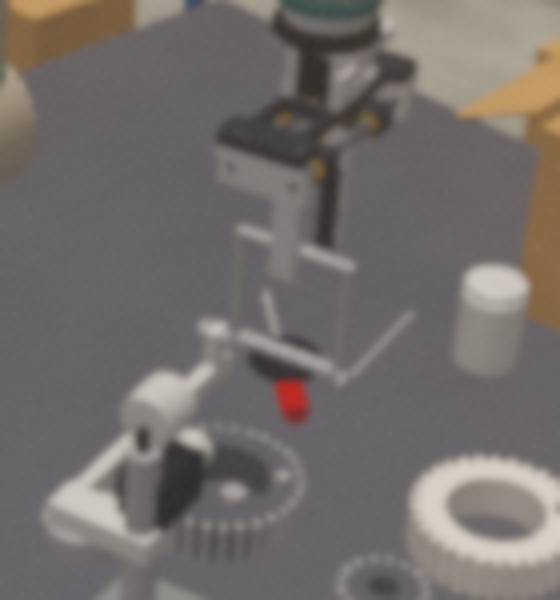

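Request:
{"fn": "step_arm", "kwargs": {
  "increments": "0 0 0 0 0 0 0;0 0 0 0 0 0 0;0 0 0 0 0 0 0;0 0 0 0 0 0 0;0 0 0 0 0 0 0;0 0 0 0 0 0 0;0 0 0 0 0 0 0;0 0 0 0 0 0 0",
  "squeeze": 15
}}

```text
time_s: 17.42
position: [505.9, 109.0, 224.8]
eef_rot: [[0.965, 0.262, -0.0], [0.262, -0.965, -0.0], [-0.0, 0.0, -1.0]]
ft_force: [-0.1, 0.2, 0.4]
width: 9.2
```

```bash
python3 - <<'E'
from h import *
s=robot.get_state()
print(s["time_s"],s["position"],s["ft_force"],s["width"],s["eef_rot"])
x=np.array([-.2656,.964,0])
print(s["eef_rot"].T@x)
E
```

```text
17.425 [505.87730592 108.99534869 224.84053276] [-0.14471434  0.23925633  0.43021957] 9.200362455359317 [[ 9.65017259e-01  2.62186366e-01 -2.13041301e-07]
 [ 2.62186364e-01 -9.65017249e-01 -1.39456578e-04]
 [-3.67692021e-05  1.34522148e-04 -9.99999990e-01]]
[-3.56092932e-03 -9.99913327e-01 -1.34379558e-04]
```

Request:
{"fn": "step_arm", "kwargs": {
  "increments": "0 0 0 0 -0.0087 0.0004 0;0 0 0 0 -0.0174 0.0015 0;0 0 0 0 -0.0259 0.0034 0;0 0 0 0 -0.0342 0.006 0;0 0 0 0 -0.0423 0.0094 0;0 0 0 0 -0.05 0.0134 0;0 0 0 0 -0.0574 0.0181 0;0 0 0 0 -0.0616 0.0212 0;0 0 0 0 -0.0663 0.0251 0;0 0 0 0 -0.0663 0.0251 0;0 0 0 0 -0.0663 0.0251 0"
}}

```text
time_s: 18.8
position: [488.8, 173.1, 199.8]
eef_rot: [[0.965, 0.262, 0.001], [0.262, -0.965, 0.0], [0.001, -0.0, -1.0]]
ft_force: [3.7, -1.4, 1.4]
width: 10.0
```

```bash
python3 - <<'E'
from h import *
import pickle
s,im=shot("wrist","w14");pickle.dump(s,open("s14.pkl","wb"))
print(s["time_s"],s["position"],s["ft_force"],s["width"])
crop(im,220,100,440,260,3.5,"w14c")
s,im=shot("scene","s14");crop(im,290,90,430,240,4,"s14c")
E
```

```text
18.8 [488.79853182 173.08409788 199.78607423] [ 3.6697615  -1.41955038  1.41212299] 10.019939917493929
```

View pics/w14c.png

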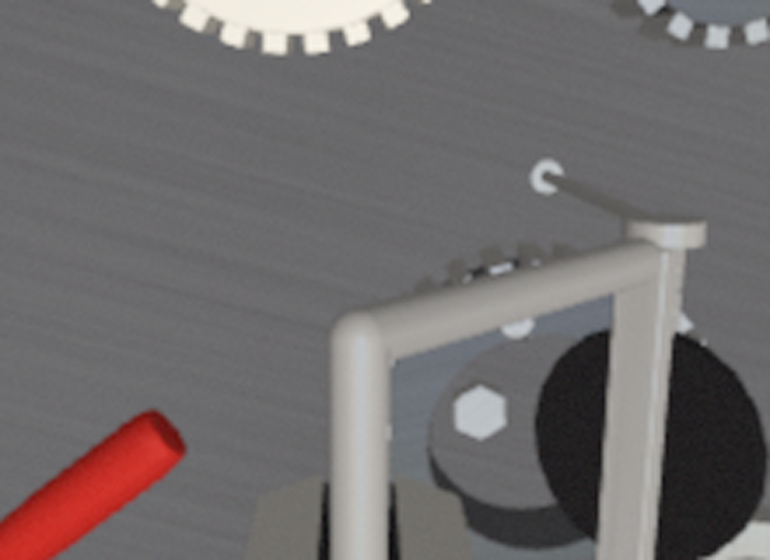

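View pics/s14c.png

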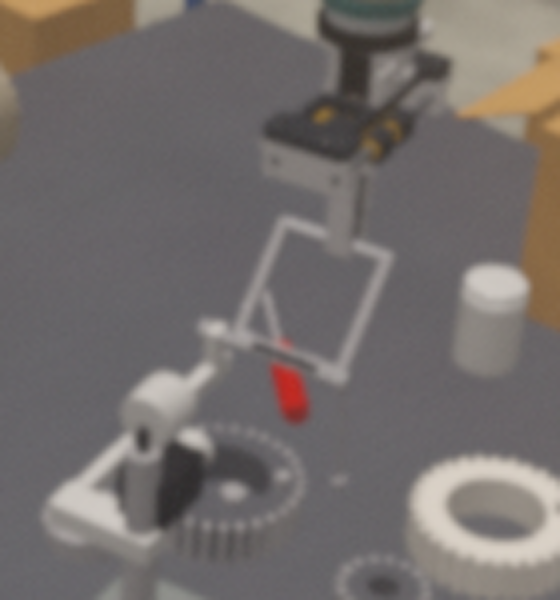

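```bash
python3 - <<'E'
from h import *
import pickle
s=pickle.load(open("s14.pkl","rb"));w=cam("wrist",s);c=cam("scene")
x=np.array([-.2656,.964,0]);y=np.array([-.964,-.2656,0])
O=np.array([499,106.2,0])
f=lambda p:(np.round([(p-O)@x,(p-O)@y,p[2]],1))
q=(546/3.5+220-.4,177/3.5+100-.4)
print("needle tip w",f(onz(w,q,56)))
print("pin w",f(onz(w,(518/3.5+219.6,325/3.5+99.6),54)))
print("needle tip scene",f(onz(c,(340/4+290,480/4+90),56)),"pin scene",f(onz(c,(283/4+290,476/4+90),54)))
print("tri needle",f(tri([(w,q),(c,(340/4+290,480/4+90))])))
print("base w",f(onz(w,(668/3.5+219.6,228/3.5+99.6),179)))
E
```

```text
needle tip w [  7.1 -48.8  56. ]
pin w [14.1  1.  54. ]
needle tip scene [ 28.4 -45.4  56. ] pin scene [ 9.3 -3.7 54. ]
tri needle [ 10.1 -51.9  71.7]
base w [  0.7 -51.6 179. ]
```

```bash
python3 - <<'E'
from h import *
im=cv2.imread("pics/s14.png");crop(im,340,185,390,225,14,"s14d")
im=cv2.imread("pics/w14.png");crop(im,330,130,430,215,7.5,"w14d")
s,im=shot("top","t14");crop(im,240,150,320,220,8,"t14c")
E
```

```text
(no output)
```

View pics/s14d.png

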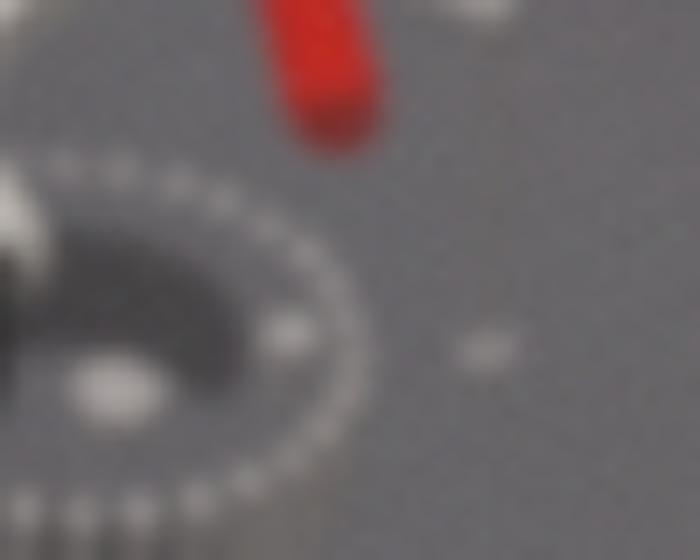

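View pics/w14d.png

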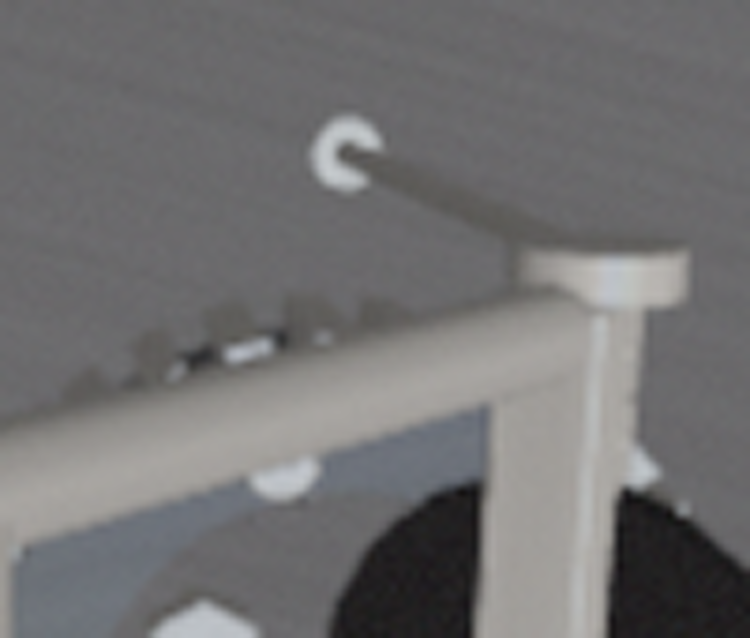

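View pics/t14c.png

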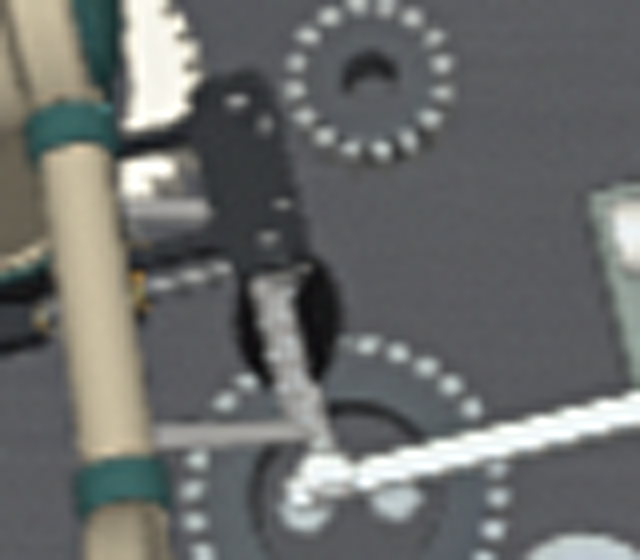

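```bash
python3 - <<'E'
from h import *
import pickle
s=pickle.load(open("s14.pkl","rb"));w=cam("wrist",s);c=cam("scene")
s1=pickle.load(open("s11.pkl","rb"));w1=cam("wrist",s1)
x=np.array([-.2656,.964,0]);y=np.array([-.964,-.2656,0])
O=np.array([499,106.2,0])
f=lambda p:(np.round([(p-O)@x,(p-O)@y,p[2]],1))
q=(346/7.5+330-.4,153/7.5+130-.4);k=(374.2,209.6);pp=(360.2,208.4)
for z in(65,75,85):print(z,"ring w",f(onz(w,q,z)),"scene",f(onz(c,k,z)))
print("tri",f(tri([(w,q),(c,k)])))
print("pin scene",f(onz(c,pp,54)),"pin w+w1+c", f(tri([(w1,(362.6,144.6)),(c,pp)])))
# scene offset check: bar at rest, needle base
print("bar rest scene",f(onz(c,(363.5,151.7),275)), "w11 ring of needle", f(onz(w1,(115/5+289.6,117/5+89.6),175)))
for t2 in(80,84,88):
  a=np.radians(t2)
  for r in(100,120):
    Pt=O+[0,0,175]+r*(np.cos(a)*x-np.sin(a)*np.array([0,0,1]))-51*y
    print(t2,r,proj(w,Pt),proj(c,Pt))
print(q,k)
E
```

```text
65 ring w [  8.4 -50.   65. ] scene [ 18.4 -46.8  65. ]
75 ring w [ 10.1 -51.1  75. ] scene [  6.8 -51.9  75. ]
85 ring w [ 11.8 -52.2  85. ] scene [ -4.8 -57.   85. ]
tri [  9.7 -50.8  72.5]
pin scene [11.  -0.8 54. ] pin w+w1+c [14.4  0.2 51.1]
bar rest scene [-2.00e-01 -1.00e-01  2.75e+02] w11 ring of needle [100.2 -51.5 175. ]
80 100 [369.17587499 150.30378152] [375.53738955 207.39363512]
80 120 [363.62393515 148.34568509] [375.48638209 211.65026612]
84 100 [375.49340216 150.18172978] [374.49715482 208.75714296]
84 120 [370.81756651 148.21306887] [374.24868567 213.28578547]
88 100 [381.90553901 150.11076254] [373.45730308 210.01658202]
88 120 [378.10734606 148.13545532] [373.01008551 214.80035998]
(375.73333333333335, 150.0) (374.2, 209.6)
```

Request:
{"fn": "step_arm", "kwargs": {
  "increments": "0 0 0 0 0 0 0;0 0 0 0 0 0 0;0 0 0 0 0 0 0;0 0 0 0 0 0 0"
}}

```text
time_s: 19.45
position: [488.8, 173.0, 199.8]
eef_rot: [[0.965, 0.262, 0.001], [0.262, -0.965, -0.0], [0.001, 0.0, -1.0]]
ft_force: [3.8, -1.0, 1.8]
width: 9.1
```

```bash
python3 - <<'E'
from h import *
s,im=shot("wrist","w15");print(s["time_s"],s["position"],s["width"],s["ft_force"],np.abs(s["qvel"]).max())
print(np.abs(im.astype(int)-cv2.imread("pics/w14.png")).mean())
robot.sign_off()
E
```

```text
19.45 [488.77483208 173.03693387 199.8358383 ] 9.114328074862451 [ 3.79102442 -0.96504719  1.76784596] 0.11113282395004359
1.3444674479166667
the job is handed in; nothing more can be done
```

I wound the larger grey timer's key to its stop, then tilted the mirror onto the pin. I handed the job in at about 19.5 s, still holding the bar.

- **Key:** It went round in one continuous turn of about 180°, in small steps, not in several re-grips, because the wrist had the range. At the end the wrist torque jumped from under 0.15 to 0.67 N m and the wing slipped slightly in the fingers. I take that as the stop, at about 3.6 rad. The last picture after letting go showed the key still there.
- **Mirror:** I pinched the bar and carried it along its arc to a tilt of about 42°. At hand-in the fingers were 9 mm apart on the bar with 15 N of squeeze, and the arm was still.
- **Aim:** From the wrist picture the needle dips about 84°, so the sight line passes 2 to 3 mm from the pin's tip, against the 12 mm limit. The blurrier scene view agrees to within a few mm.

**Disagreements:**
- My first grasp of the key closed on nothing, above the wing. In the pictures the fingertips sit about 35 mm higher than the reported tool point. I corrected for that in every later grasp.
- Heights worked out from the wrist camera alone came out about 10 mm low at the timer.
- An early aim check disagreed between the two views. I had taken the collar of the needle's arrowhead for its tip, and they agreed once I corrected that.

I saw no loose part move in any picture, but I did not measure their positions at the end.

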